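Fit the snap ring that holds a model's sprung display deck on its spindle

TASK

Lock the architectural model's round deck onto its spindle with the loose steel snap ring: pinch the ring's two crossed eyes together to spread it, carry it over to the spindle, slide it down over the head and gently press the sprung deck down with it until the deck stops. Then let the ring go so that it contracts fully into the groove and holds the deck down. Press lightly, and leave the card stairs, the card bench and the glue bottle where they are.

Things in the scene. Friction and masses are not known exactly. Their poses are not given: they have to be found in the camera images.
- ring: Steel snap ring, 80 g, flat on the table: two half-round jaws on a hinge pin at the back, 6 mm thick, bore 23 mm. Ahead of the bore the arms cross like scissors, each ending in an upright tab with an eye: pinching the eyes together SPREADS it. Origin under the hinge pin, z up, x along the first jaw: from hinge to bore and eyes when contracted, half of jaw left of the middle line when spread.
- jaw (a joint): Spread of the ring: 0 contracted, 0.84 rad fully spread (firm stop). Sprung shut: pinching takes about 3 N to start, 8 N at full spread; up to 60 N does no harm. Fully spread it passes a 30 mm shaft with 1 to 2 mm to spare all round if the shaft's axis is 18.3 mm from the hinge pin on the middle line (from hinge to half-way between the eyes).
- hinge (a point): Hinge pin at the ring's back, half-way up the ring (3 mm above its underside); same axes as ring. The ring and spindle must not be pushed together with more than 25 N.
- bore (a point): Centre of the contracted bore, 14 mm along x from the hinge pin, half-way up the ring. Rides on the first jaw, so it is the bore's centre only while the ring is contracted.
- eye_a (a point): Eye of the first jaw, 42 mm above the ring's underside: pinch here. Its tab is 14 mm long, 4 mm thick, 52 mm tall. Contracted: 44 mm ahead of the hinge, 25 mm to the right (-y of ring). Fully spread: 50 mm ahead along the middle line, 5 mm to the right; the tabs' outer faces are then parallel, 14 mm apart.
- eye_b (a point): Eye of the second jaw, the mirror image of eye_a: 42 mm above the underside, 25 mm to the left when contracted. Over their outer edges the contracted tabs measure about 58 mm.
- stand: Display stand: wooden plinth disc 140 mm wide fixed to the table, let in by up to 8 mm; origin under its centre, z up. In its middle an upright 30 mm spindle, set higher or lower by up to 6 mm, not measured: feel for it. Nominally its groove (22 mm core, 8.5 mm high) has its lower edge 35 mm above the origin; above it a head 30 mm wide, 10 mm high, then a 4.5 mm chamfer to a flat 21 mm top.
- deck (a joint): How far the round card deck (128 mm wide, brass hub 56 mm wide, rim dressing 12 mm high) is pushed down the spindle: 0 up (hub hides the lower 5.8 mm of the groove), 0.005 m down. Spring 3 N at the top, 5 N at the bottom, then a firm stop with the hub 0.8 mm above the groove's lower edge, where a ring can contract into it. The spring then lifts the ring 1.7 mm; the deck stays 3 mm down.
- stairs_c (a point): Bystander: card stair model 60 x 40 x 50 mm, centre.
- glue_c (a point): Bystander: white glue bottle with orange cap, 44 mm across, 100 mm tall, centre.
- bench_c (a point): Bystander: card bench model 50 x 30 x 28 mm, centre.
Mind the look-alikes: they are no part of the job. Of the things that look like the ring, the smallest one is meant.

How it is judged:
By the outcome, as a careful person would: the job done as asked, in the order asked, and still so for the second after the job is handed in, with the robot touching nothing.
It also fails if it takes over 43 s, if anything falls off the work surface, if the arm or the gripper's body presses on something with over 40 N, if the wrist force passes 120 N, or if a joint passes its speed limit or range.

ROBOT

A 7-joint arm with a two-finger parallel gripper is mounted at the origin on the work surface. World frame = base frame: x ahead of the robot, y to its left, z up, the work surface at z = 0. Lengths are in m, angles in degrees, forces in N, time in s.
With the tool pointing down it reaches from about 0.4 to 0.9 m from the base axis. Payload 5.5 kg.
Tool frame: the origin (TCP) lies midway between the tips of the shut fingers; the grasp point (between the pads) lies 19 mm behind it (hold_point_z is the distance from the TCP to the grasp point, in m); y points along the fingers, x is the direction in which the jaws open and shut, and the axes are right-handed (so a half turn about y gives the same grasp; the last joint's range is limited). The gripper opens to 85 mm and grips with 20 to 120 N. Pads are 22 mm wide; open, the fingers measure 114 mm over their backs; the gripper's body (76 mm by 85 mm) begins 54 mm behind the grasp point. The pads swing forward as they close: fully open they stand 13 mm farther back than shut.
Start: joints at [-55.909, 28.699, -24.465, 88.831, 12.651, 65.22, -12.049], TCP at [0.212, 0.615, 0.231] pointing down, gripper open.
Joint ranges: [-164.97, 164.97], [-17.58, 116.51], [-87.97, 89.64], [11.32, 138.91], [-80.73, 260.73], [10.89, 115.49], [-147.41, 147.41]. Speed limits (degrees/s): [147.25, 147.25, 180, 180, 180, 180, 180].

INTERFACE

Orientations are given as [roll, pitch, yaw] about the fixed x, y, z axes, in that order (R = Rz(yaw) Ry(pitch) Rx(roll)).
In Python, from cell import read_state, read_camera, get_calibration, job_done, hold_point_z gives the robot as it stands.
- The arm moves only by the tool move_arm, never from a script. Its arguments are lists of equal length, an entry for each row: "travel": the shift along the world's x, y, z in mm, a list of three; "angular": the turn, a rotation vector about the world's x, y, z in rad, a list of three. A call has 1 to 20 rows; each row is the pose to reach, as a shift and turn from the pose measured when the call began; what a row does not reach only later rows make up. A row lasts 1/8 s, in which the tool goes at most 62.5 mm and 10.7 degrees, less where a joint would pass 70% of its speed; a pose out of reach is approached as far as the arm can. A call with a gripper value outside its range is refused whole. "hand" is the closure, from 0 (fully open) to 1 (shut), set as the call begins (left out, the last holds). The fingers move at their own pace and stop on an object; the grip force is fixed at half the most. Time passes only in rows, so rows that repeat a pose let the fingers close. It gives the time, the measured TCP pose, the force and the opening at its end, in the units of the state.
- read_state(): the state, without advancing time (a new reading comes with each control period).
- read_camera(name): name is "scene" or "top" or "wrist"; returns (picture, depth): 480x640x3 uint8, red, green, blue; 480x640 float32, m along the optical axis (not along the pixel's ray), 0 where there is no reading.
- get_calibration(name): a dict with "fx", "fy", "cx", "cy" (pixels), "dist_coeffs" ([k1, k2, p1, p2, k3] as OpenCV has them; the pictures are not rectified), "R" (3x3) and "t" (3): a world point X has camera coordinates R X + t. Camera axes: x right, y down, z forward; pixel columns grow to the right and rows downward; lengths in m; the calibration is good to about 2 mm. A picture is of the moment at which its call begins: read the wrist's pose just before it. get_calibration takes no time and is no camera call; for the wrist camera it gives the pose at the moment of the call.
- job_done(): hands the job in, once; it reports no verdict.
The state is a dict: "t": time; "joint_positions": joint angles; "joint_vel": joint speeds; "joint_torque": joint torques, N m; "tool_pos": TCP position; "tool_rot": TCP orientation; "ft_force": force on the tool from outside, world axes, zero at the start; "torque": the same for the moment, N m; "gripper_width": opening from 0.0 (shut) to 1.0 (fully open).
Only numpy, scipy, OpenCV 4.12 (cv2) and the standard library are available. Lean on these libraries where they do the work, as an engineer would, in place of code of your own. Each camera call takes 0.05 s, during which the arm holds its last target.

## Working session

There is one attempt and no reset: what is moved stays moved. The work goes in short steps, Python scripts to look and compute and a tool call to move; the robot and the scene stay as the last step left them, time stands still between calls to the robot, and variables do not carry over. Pictures are saved under pics/ and viewed, and the job is handed in when it is done.

Besides the shell and the picture viewer there is one more tool, called as name(argument=value, ...), one argument or row to a line, values as JSON. move_arm: Moves the arm, as the interface text tells. Its arguments: {"type":"object","properties":{"travel":{"type":"array","items":{"type":"array","items":{"type":"number"}}},"angular":{"type":"array","items":{"type":"array","items":{"type":"number"}}},"hand":{"type":"number"}},"required":["travel","angular"]}

```bash
ls; mkdir -p pics
python3 - <<'E'
from cell import *
import cv2, numpy as np
print(read_state()); print(hold_point_z)
for n in ["scene","top","wrist"]:
    p,d=read_camera(n); cv2.imwrite(f"pics/{n}0.png",p[:,:,::-1]); np.save(f"pics/{n}0.npy",d)
    print(n,get_calibration(n))
E
```

```text
pics
{'t': 0.0, 'joint_positions': array([-55.91003907,  28.75370724, -24.45437321,  88.89074629,
        12.65100425,  65.21955694, -12.05000456]), 'joint_vel': array([-0.04022634,  0.07010822,  0.03410635,  0.01106984, -0.0706989 ,
        0.03909749,  0.04816753]), 'joint_torque': array([-6.66119176e-04, -5.69508827e+01, -5.81574306e+00, -2.80946249e+01,
        1.07233695e-02,  1.17792841e-02,  6.25511845e-06]), 'tool_pos': array([0.21153212, 0.61389296, 0.23026731]), 'tool_rot': array([-89.99569302,   0.11036762,  70.99352725]), 'ft_force': array([-0.20222053, -0.02695611, -0.54130392]), 'torque': array([0.01419436, 0.04477282, 0.00413803]), 'gripper_width': 1.0030043929510946}
0.0187
scene {'fx': 584.6433195432556, 'fy': 584.6433195432556, 'cx': 314.24130269000807, 'cy': 234.67483027807862, 'dist_coeffs': array([-0.16758487,  0.        ,  0.        ,  0.        ,  0.        ]), 'R': array([[-0.32125433,  0.94677716,  0.02021551],
       [ 0.66051025,  0.23931531, -0.71165609],
       [-0.67861762, -0.21527005, -0.70223709]]), 't': array([ 0.21313846, -0.32868177,  1.40291248])}
top {'fx': 502.5394710740863, 'fy': 502.5394710740863, 'cx': 316.4028296695966, 'cy': 239.25850564883075, 'dist_coeffs': array([-0.09482146,  0.        ,  0.        ,  0.        ,  0.        ]), 'R': array([[ 0.01477748, -0.99986765, -0.00680434],
       [-0.99547758, -0.01407326, -0.09394858],
       [ 0.09384039,  0.00816189, -0.9955538 ]]), 't': array([-0.01102705,  0.57053039,  0.86984893])}
wrist {'fx': 332.59977880532205, 'fy': 332.59977880532205, 'cx': 319.83747813060717, 'cy': 237.01745091433017, 'dist_coeffs': array([-0.03909994,  0.        ,  0.        ,  0.        ,  0.        ]), 'R': array([[ 3.26070378e-01,  9.45345362e-01, -5.05848645e-04],
       [ 9.11367322e-01, -3.14208344e-01,  2.65862221e-01],
       [ 2.51172675e-01, -8.71508086e-02, -9.64010904e-01]]), 't': array([-0.64977185, -0.03296043,  0.37820498])}
```

View pics/scene0.png

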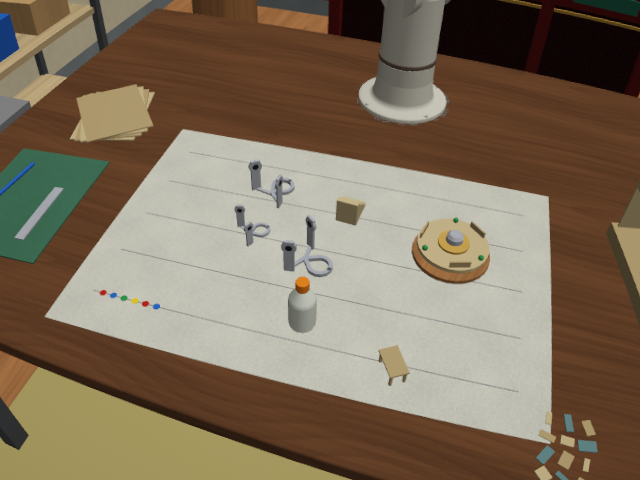

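View pics/top0.png

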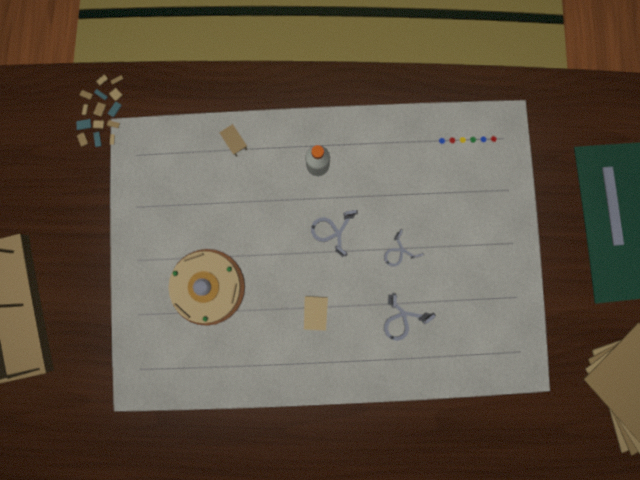

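View pics/wrist0.png

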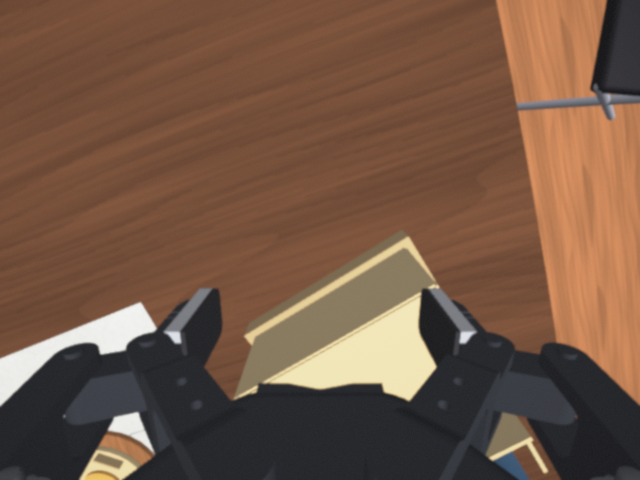

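```bash
cat > h.py <<'E'
from cell import *
import cv2, numpy as np
def ray(n,u,v,cal=None):
    c=cal or get_calibration(n)
    K=np.array([[c['fx'],0,c['cx']],[0,c['fy'],c['cy']],[0,0,1]])
    p=cv2.undistortPoints(np.array([[[u,v]]],float),K,np.array(c['dist_coeffs']))[0,0]
    R=np.array(c['R']);t=np.array(c['t'])
    o=-R.T@t; d=R.T@np.array([p[0],p[1],1])
    return o,d
def atz(n,u,v,z,cal=None):
    o,d=ray(n,u,v,cal); return o+d*(z-o[2])/d[2]
def dep(n,u,v,depth,cal=None):
    o,d=ray(n,u,v,cal); return o+d*depth
def proj(n,X,cal=None):
    c=cal or get_calibration(n)
    K=np.array([[c['fx'],0,c['cx']],[0,c['fy'],c['cy']],[0,0,1]])
    return cv2.projectPoints(np.atleast_2d(X).astype(float),cv2.Rodrigues(np.array(c['R']))[0],np.array(c['t']),K,np.array(c['dist_coeffs']))[0][:,0]
def crop(src,out,x0,y0,w,h,s):
    p=cv2.imread(src)[y0:y0+h,x0:x0+w]; cv2.imwrite(out,cv2.resize(p,None,fx=s,fy=s,interpolation=cv2.INTER_CUBIC))
E
python3 - <<'E'
from h import *
crop('pics/top0.png','pics/c1.png',300,190,150,110,5)
crop('pics/top0.png','pics/c2.png',150,230,110,110,5)
crop('pics/scene0.png','pics/c3.png',210,150,150,110,5)
E
```

```text
(no output)
```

View pics/c1.png

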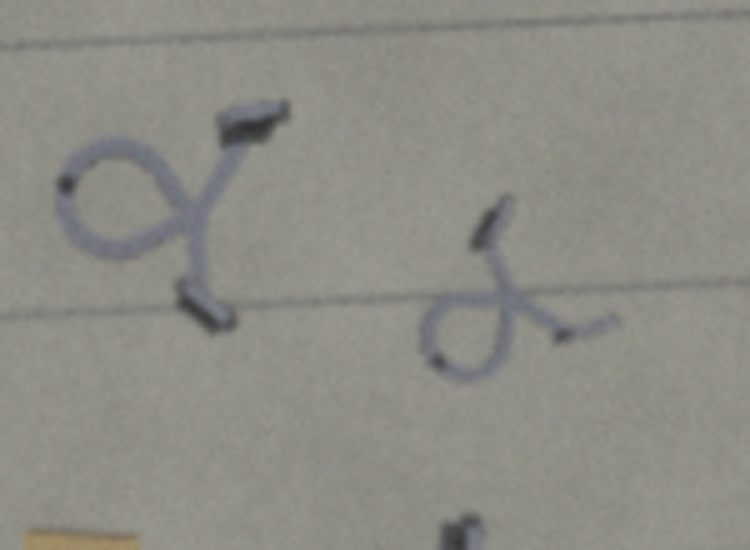

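View pics/c2.png

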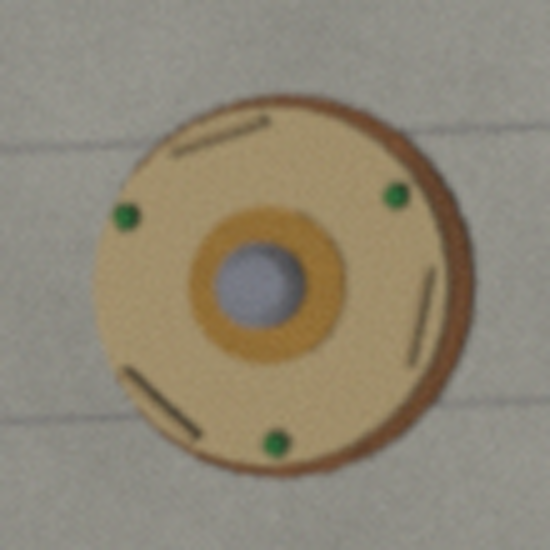

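View pics/c3.png

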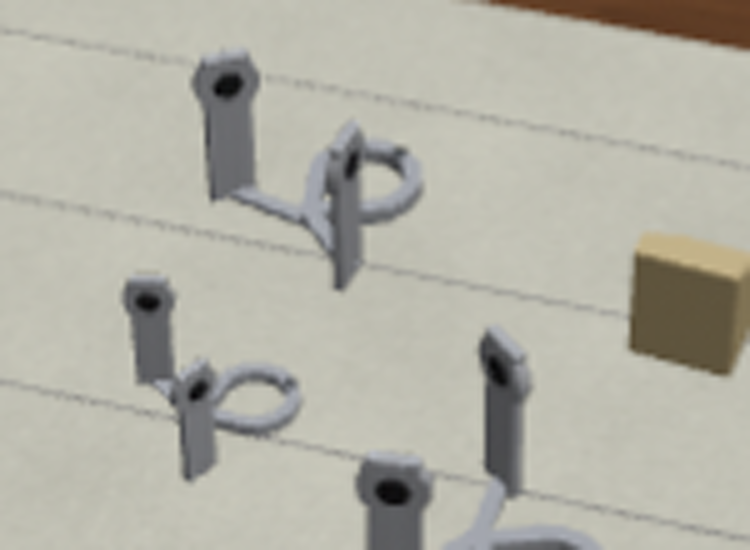

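Run:
```python
from h import *
f=lambda x,y:(300+x/5,190+y/5)
pr=lambda *a:print(a[0],np.round(a[1]*1000,1))
pr('hinge',atz('top',*f(437,362),.006))
pr('cross',atz('top',*f(508,297),.006))
pr('tabL top',atz('top',*f(508,203),.052)); pr('tabL base',atz('top',*f(485,245),.003))
pr('tabR top',atz('top',*f(612,321),.052)); pr('tabR base',atz('top',*f(562,336),.003))
g=lambda x,y:(210+x/5,150+y/5)
pr('scene tab1 eye',atz('scene',*g(148,302),.042)); pr('scene tab2 eye',atz('scene',*g(200,388),.042));pr('hinge',atz('scene',*g(290,382),.006))
# stand
k=lambda x,y:(150+x/5,230+y/5)
d=np.load('pics/top0.npy')
pr('hub z',dep('top',*k(215,320),d[230+65,150+43]));pr('deck z',dep('top',*k(170,250),d[280,184]))
pr('top z',dep('top',*k(255,285),d[287,201])); 
pr('plinth/card', dep('top',*k(450,400),d[310,240]))
for z in (.03,.04,.05): pr('hub ctr',atz('top',*k(267,284),z))
pr('top ctr',atz('top',*k(256,286),.0538))
for n,(u,v) in dict(st=(316,315),gl=(318,152),be=(234,138),r1=(330,232),r3=(400,318)).items(): pr(n,atz('top',u,v,.03))
```

```text
hinge [ 532.1 -132.4    6. ]
cross [ 556.2 -158.4    6. ]
tabL top [ 585.5 -151.    52. ]
tabL base [ 575.4 -150.4    3. ]
tabR top [ 544.8 -187.2   52. ]
tabR base [ 542.4 -178.7    3. ]
scene tab1 eye [ 543.3 -182.9   42. ]
scene tab2 eye [ 577.8 -147.8   42. ]
hinge [ 530.  -134.7    6. ]
hub z [469.7 214.   33. ]
deck z [494.1 231.5  31.2]
top z [482.4 196.2  49.2]
plinth/card [441.7 134.6   1.4]
hub ctr [482.7 196.5  30. ]
hub ctr [482.8 194.2  40. ]
hub ctr [482.8 191.9  50. ]
top ctr [482.1 194.8  53.8]
st [436.7  -4.1  30. ]
gl [729.2  -3.4  30. ]
be [754.  150.4  30. ]
r1 [583.7 -26.8  30. ]
r3 [ 433.3 -151.9   30. ]
```

Run:
```python
from h import *
from scipy.spatial.transform import Rotation as Ro
s=read_state();c=get_calibration('wrist')
R=Ro.from_euler('xyz',s['tool_rot'],degrees=True).as_matrix()
p=np.array(s['tool_pos'])
o=-c['R'].T@c['t']
print('cam in tool',R.T@(o-p)*1000, 'cam axes in tool\n',np.round(R.T@c['R'].T,3)); print('tool axes',np.round(R,3))
for q in [(0,0,0),(0,-.019,0),(0,.02,-.05),(0,.02,.05),(.03,.0,.0),(0,.02,.032),(0,.02,-.032)]:
    print(q,proj('wrist',p+R@np.array(q),c))
```

```text
cam in tool [   0.28804252 -142.49788391   68.61235521] cam axes in tool
 [[ 1.    -0.001  0.001]
 [-0.001 -0.266  0.964]
 [-0.    -0.964 -0.266]]
tool axes [[ 0.326 -0.001 -0.945]
 [ 0.945 -0.001  0.326]
 [-0.001 -1.     0.   ]]
(0, 0, 0) [[318.99064551 297.31744852]]
(0, -0.019, 0) [[318.9218903  317.50398194]]
(0, 0.02, -0.05) [[319.13982357 362.02877504]]
(0, 0.02, 0.05) [[318.94477533 185.05738024]]
(0.03, 0.0, 0.0) [[382.92957068 297.18386066]]
(0, 0.02, 0.032) [[318.98308265 221.19179577]]
(0, 0.02, -0.032) [[319.1079172  334.21641424]]
```

move_arm(
  travel=[
    [23,-52,-3],
    [47,-104,-7],
    [70,-156,-10],
    [94,-208,-13],
    [117,-260,-17],
    [141,-312,-20],
    [164,-364,-23],
    [187,-417,-27],
    [211,-469,-30],
    [234,-521,-33],
    [258,-573,-37],
    [281,-625,-40],
    [305,-677,-43],
    [328,-730,-47],
    [352,-782,-50],
    [352,-782,-50],
    [352,-782,-50],
  ],
  angular=[
    [0,0,-0.03],
    [0,0,-0.06],
    [0,0,-0.1],
    [0,0,-0.13],
    [0,0,-0.16],
    [0,0,-0.2],
    [0,0,-0.23],
    [0,0,-0.26],
    [0,0,-0.3],
    [0,0,-0.33],
    [0,0,-0.36],
    [0,0,-0.4],
    [0,0,-0.43],
    [0,0,-0.46],
    [0,0,-0.492],
    [0,0,-0.492],
    [0,0,-0.492],
  ],
  hand=0,
)

```text
t: 2.28
tool_pos: [0.563, -0.1674, 0.1798]
tool_rot: [-89.9, 0.1, 42.8]
ft_force: [0.2, -0.1, -0.2]
gripper_width: 1.002
```

Run:
```python
from h import *
s=read_state();c=get_calibration('wrist');p,d=read_camera('wrist')
cv2.imwrite('pics/w1.png',p[:,:,::-1]);np.save('pics/w1.npy',d);np.save('pics/w1c.npy',c,allow_pickle=True)
print(s['t'],s['tool_pos'],s['tool_rot'],s['ft_force'],s['joint_positions'])
```

```text
2.275 [ 0.56303912 -0.16738722  0.17982201] [-89.89889542   0.10729837  42.79258534] [ 0.20510138 -0.102757   -0.18914639] [ 10.40870573  23.63344242   4.47067408 101.62748702  -2.14356472
  54.96509708  58.53362536]
```

View pics/w1.png

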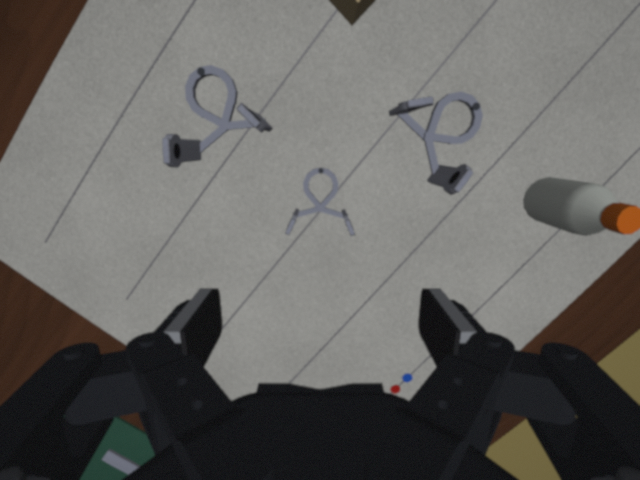

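Run:
```python
from h import *
crop('pics/w1.png','pics/w1c.png',270,150,100,100,6)
```

```text
(no output)
```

View pics/w1c.png

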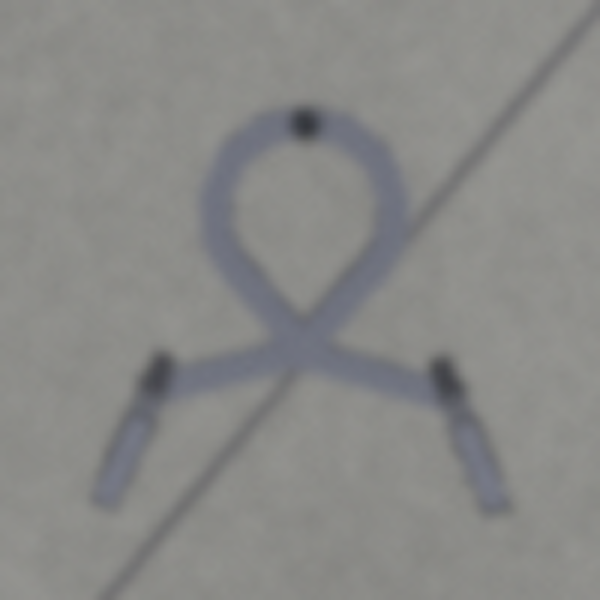

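Run:
```python
from h import *
from scipy.spatial.transform import Rotation as Ro
s=read_state();c=get_calibration('wrist')
R=Ro.from_euler('xyz',s['tool_rot'],degrees=True).as_matrix();p=np.array(s['tool_pos'])
f=lambda x,y:(270+x/6,150+y/6)
for n,x,y,z in [('h',305,123,.0065),('cross',302,348,.006),('tl',127,458,.052),('tr',480,461,.052),('tl0',148,412,.052),('tl1',105,505,.052),('tr0',462,412,.052),('tr1',497,510,.052)]:
    X=atz('wrist',*f(x,y),z,c); print(n,np.round(X*1000,1),'tool',np.round(R.T@(X-p)*1000,1))
```

```text
h [ 532.  -132.     6.5] tool [  0.9 173.7  46.1]
cross [ 556.  -158.4    6. ] tool [  0.4 174.1  10.5]
tl [ 542.9 -180.3   52. ] tool [-24.1 128.1   3.4]
tr [ 579.3 -147.1   52. ] tool [ 25.1 128.    2.9]
tl0 [ 540.7 -173.4   52. ] tool [-21.1 128.1   9.9]
tl1 [ 545.1 -187.5   52. ] tool [-27.4 128.1  -3.4]
tr0 [ 572.6 -143.8   52. ] tool [ 22.4 128.1   9.9]
tr1 [ 586.  -150.6   52. ] tool [ 27.6 128.   -4.2]
```

move_arm(
  travel=[
    [1,0,-40],
    [2,-1,-85],
    [2,-1,-125],
    [2,-1,-148],
    [2,-1,-156.5],
    [2,-1,-156.5],
    [2,-1,-156.5],
  ],
  angular=[
    [0,0,0],
    [0,0,0],
    [0,0,0],
    [0,0,0],
    [0,0,0],
    [0,0,0],
    [0,0,0],
  ],
)

```text
t: 3.2
tool_pos: [0.5662, -0.1672, 0.0249]
tool_rot: [-90.0, 0.0, 42.9]
ft_force: [0.0, -0.4, 0.3]
gripper_width: 0.999
```

```bash
cat > look.py <<'E'
import sys
from h import *
n,o=sys.argv[1:3]
s=read_state();p,d=read_camera(n);cv2.imwrite(f'pics/{o}.png',p[:,:,::-1]);np.save(f'pics/{o}.npy',d)
print(s['t'],np.round(s['tool_pos'],4),np.round(s['tool_rot'],2),np.round(s['ft_force'],2),np.round(s['torque'],2),s['gripper_width'])
if len(sys.argv)>3:
    a=list(map(int,sys.argv[3:])); crop(f'pics/{o}.png',f'pics/{o}.png',*a)
E
python3 look.py wrist w2
```

```text
3.2 [ 0.5662 -0.1672  0.0249] [-9.001e+01  1.000e-02  4.292e+01] [ 0.03 -0.43  0.29] [ 0.03 -0.02  0.02] 0.9992085585876981
```

View pics/w2.png

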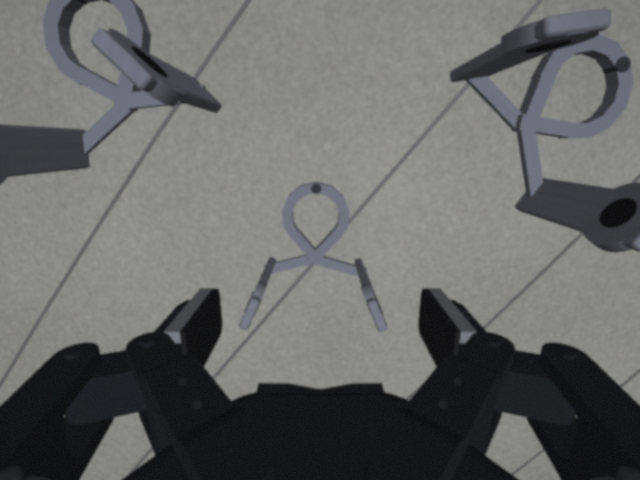

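move_arm(
  travel=[
    [-1,-1,-1.5],
    [-1,-1,-1.5],
    [-1,-1,-1.5],
    [-1,-1,-1.5],
    [-1,-1,-1.5],
    [-1,-1,-1.5],
    [-1,-1,-1.5],
    [-1,-1,-1.5],
  ],
  angular=[
    [0,0,0],
    [0,0,0],
    [0,0,0],
    [0,0,0],
    [0,0,0],
    [0,0,0],
    [0,0,0],
    [0,0,0],
  ],
  hand=1,
)

```text
t: 4.25
tool_pos: [0.5696, -0.1715, 0.0272]
tool_rot: [-90.5, -0.2, 42.8]
ft_force: [1.5, -3.0, 15.0]
gripper_width: 0.126
```

```bash
python3 look.py wrist w3
```

```text
4.25 [ 0.5696 -0.1715  0.0272] [-90.53  -0.22  42.83] [ 1.47 -2.96 14.98] [-0.62 -0.08  0.03] 0.12558833491553226
```

View pics/w3.png

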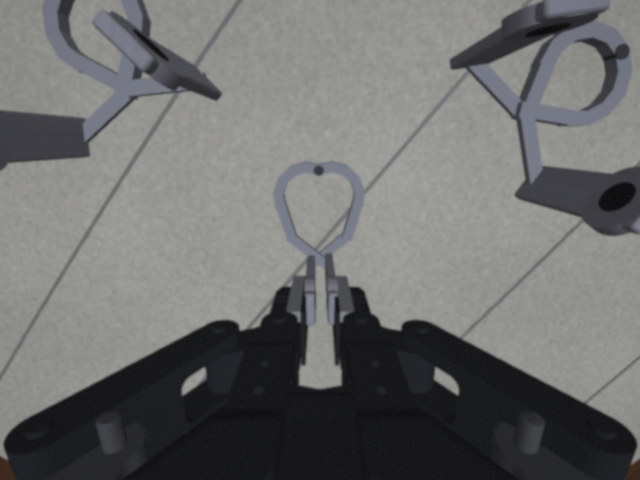

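move_arm(
  travel=[
    [-3,3,20],
    [-3,3,50],
    [-3,3,85],
    [-3,3,85],
    [-3,3,85],
  ],
  angular=[
    [0,0,0],
    [0,0,0],
    [0,0,0],
    [0,0,0],
    [0,0,0],
  ],
)

```text
t: 4.92
tool_pos: [0.5661, -0.1683, 0.1118]
tool_rot: [-90.5, -0.2, 42.8]
ft_force: [-0.5, 0.8, -2.2]
gripper_width: 0.127
```

```bash
python3 look.py wrist w4; python3 -c "
from h import *
crop('pics/w4.png','pics/w4c.png',240,130,160,230,3)"; python3 look.py scene s4 200 130 200 140 4
```

```text
4.925 [ 0.5661 -0.1683  0.1118] [-90.49  -0.2   42.83] [-0.47  0.82 -2.17] [-0.    0.01 -0.03] 0.1273926193615384
4.975 [ 0.5656 -0.1682  0.1112] [-90.43  -0.16  42.83] [-0.42  0.14 -0.74] [-0.02 -0.02 -0.  ] 0.12611319988390435
```

View pics/w4c.png

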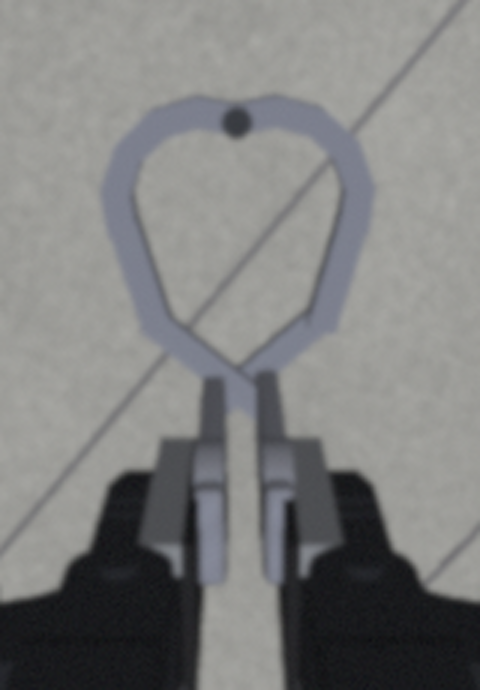

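View pics/s4.png

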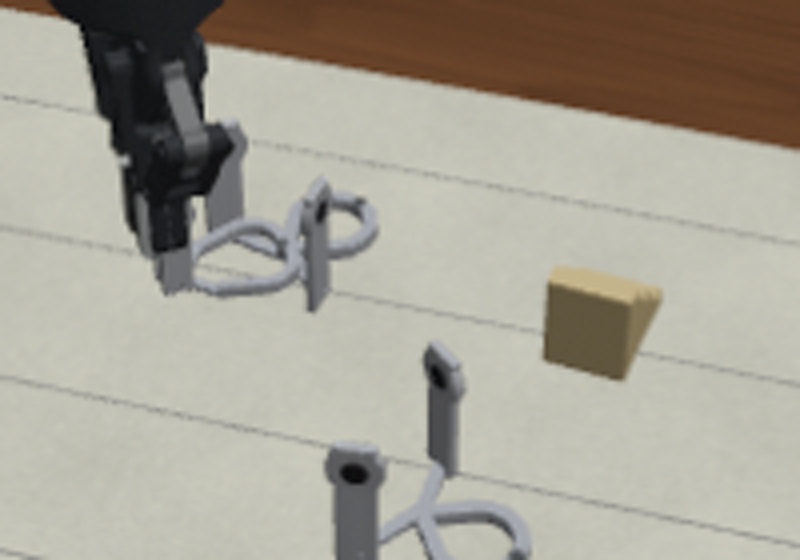

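Run:
```python
from h import *
from scipy.spatial.transform import Rotation as Ro
s=read_state();c=get_calibration('wrist')
R=Ro.from_euler('xyz',s['tool_rot'],degrees=True).as_matrix();p=np.array(s['tool_pos'])
print(s['t'],p,s['tool_rot'])
d=np.load('pics/w4.npy')
f=lambda x,y:(240+x/3,130+y/3)
for n,x,y in [('h',237,122),('h2',200,112),('h3',272,112),('L',118,200),('L2',150,310),('R',357,200),('R2',325,310),('x',240,395)]:
    u,v=f(x,y); ui,vi=int(round(u)),int(round(v)); z=np.median(d[vi-1:vi+2,ui-1:ui+2])
    X=R.T@(dep('wrist',u,v,z,c)-p); print(n,z,np.round(X*1000,1))
    o,dd=ray('wrist',u,v,c); o=R.T@(o-p);dd=R.T@dd; print('   at y=21.2',np.round((o+dd*(.0212-o[1])/dd[1])*1000,1))
```

```text
5.025 [ 0.56546965 -0.16811491  0.11089428] [-90.40286084  -0.14303492  42.8350018 ]
h 0.16023842 [-0.7 20.4 56.9]
   at y=21.2 [-0.7 21.2 56.8]
h2 0.16005531 [-6.6 20.7 58.5]
   at y=21.2 [-6.6 21.2 58.4]
h3 0.16014715 [ 5.  20.8 58.4]
   at y=21.2 [ 5.  21.2 58.4]
L 0.16374475 [-20.2  20.6  44.3]
   at y=21.2 [-20.3  21.2  44.2]
L2 0.16888942 [-15.4  20.8  25.5]
   at y=21.2 [-15.5  21.2  25.4]
R 0.16457453 [19.1 21.4 44.1]
   at y=21.2 [19.1 21.2 44.2]
R2 0.16949376 [14.3 21.4 25.4]
   at y=21.2 [14.2 21.2 25.4]
x 0.17374976 [-0.2 21.6 10. ]
   at y=21.2 [-0.2 21.2 10.1]
```

move_arm(
  travel=[
    [-3,10,30],
    [-8,50,40],
    [-18,105,40],
    [-27,160,40],
    [-36,215,40],
    [-46,270,40],
    [-54,318,25],
    [-57,335,10],
    [-57,335,6],
    [-57,335,6],
    [-57,335,6],
  ],
  angular=[
    [0.003,0.006,0],
    [0.003,0.006,0],
    [0.003,0.006,0],
    [0.003,0.006,0],
    [0.003,0.006,0],
    [0.003,0.006,0],
    [0.003,0.006,0],
    [0.003,0.006,0],
    [0.003,0.006,0],
    [0.003,0.006,0],
    [0.003,0.006,0],
  ],
)

```text
t: 6.4
tool_pos: [0.5094, 0.1647, 0.1172]
tool_rot: [-90.1, -0.0, 42.6]
ft_force: [0.2, 0.3, -0.7]
gripper_width: 0.127
```

```bash
python3 look.py wrist w5; python3 -c "
from h import *
crop('pics/w5.png','pics/w5c.png',230,120,180,190,3)"
```

```text
6.4 [0.5094 0.1647 0.1172] [-9.010e+01 -1.000e-02  4.264e+01] [ 0.17  0.3  -0.67] [ 0.03  0.03 -0.  ] 0.12740167101469418
```

View pics/w5.png

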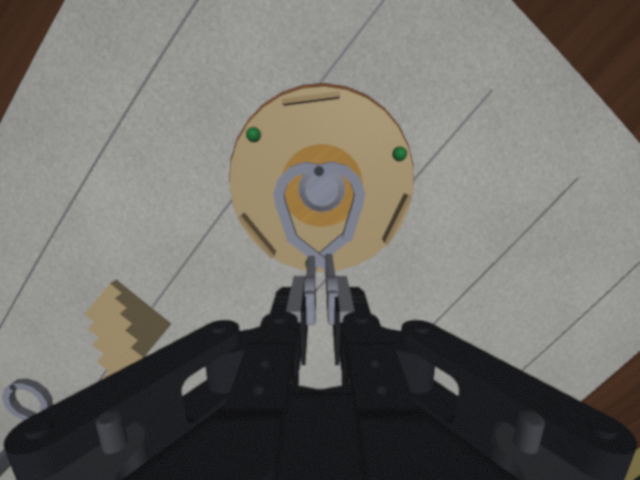

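View pics/w5c.png

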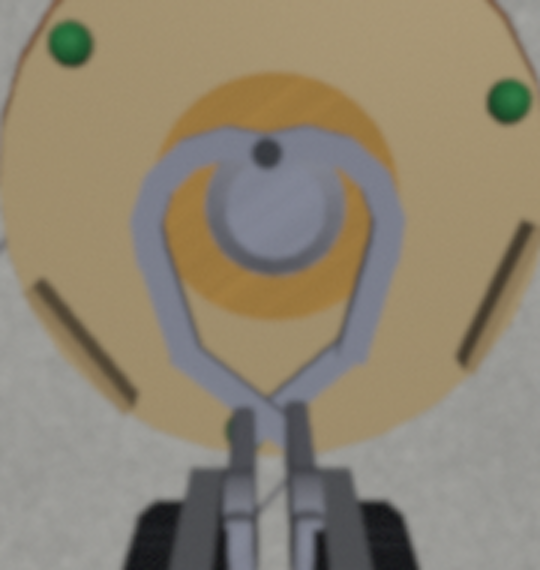

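```bash
cat > an.py <<'E'
import sys
from h import *
from scipy.spatial.transform import Rotation as Ro
from scipy.optimize import least_squares
def setup():
    s=read_state();c=get_calibration('wrist')
    R=Ro.from_euler('xyz',s['tool_rot'],degrees=True).as_matrix();p=np.array(s['tool_pos'])
    return s,c,R,p
E
python3 - <<'E'
from an import *
s,c,R,p=setup(); d=np.load('pics/w5.npy')
f=lambda x,y:(230+x/3,120+y/3)
def X(x,y,z=None):
    u,v=f(x,y)
    if z is None:
        ui,vi=int(round(u)),int(round(v)); return dep('wrist',u,v,np.median(d[vi-1:vi+2,ui-1:ui+2]),c)
    return atz('wrist',u,v,z,c)
t=lambda P:np.round(R.T@(P-p)*1000,1)
for n,x,y in [('top',275,205),('top',255,215),('top',295,215),('hub',280,95),('hub',190,250),('hub',340,260),('deck',270,360),('deck',100,200),('deck',440,200),('deck',270,40)]: print(n,np.round(X(x,y)*1000,1),t(X(x,y)))
img=cv2.imread('pics/w5.png')
# hub segmentation
hsv=cv2.cvtColor(img,cv2.COLOR_BGR2HSV)
m=cv2.inRange(hsv,(10,130,60),(25,255,255)); 
q=m[140:240,270:375]; cv2.imwrite('pics/m5.png',cv2.resize(q,None,fx=6,fy=6))
print(hsv[120+95//3,230+280//3],hsv[120+40//3,230+90])
ys,xs=np.nonzero(q); pts=np.stack([xs+270,ys+140],1)
hull=cv2.convexHull(pts.astype(np.int32)); e=cv2.fitEllipse(hull); print('hub ellipse',e)
E
```

```text
top [481.2 197.1  51.4] [ 0.9 65.8 42.8]
top [479.5 192.8  51.5] [-3.2 65.7 40.7]
top [485.7 198.4  51. ] [ 5.1 66.3 40.6]
hub [467.2 214.1  34.3] [ 2.1 82.9 64.8]
hub [475.4 175.   34.6] [-18.3  82.7  30.5]
hub [502.3 196.4  33.9] [16.  83.4 28. ]
deck [507.4 167.2  29.8] [-0.1 87.5  3. ]
deck [452.7 168.7  29.1] [-39.3  88.1  41.2]
deck [510.4 221.8  29. ] [39.2 88.3 41.2]
deck [457.6 221.2  29.5] [-0.1 87.6 76.5]
[ 19 153 158] [ 20  78 163]
hub ellipse ((321.5513916015625, 184.86509704589844), (79.77733612060547, 81.47237396240234), 170.46946716308594)
```

View pics/m5.png

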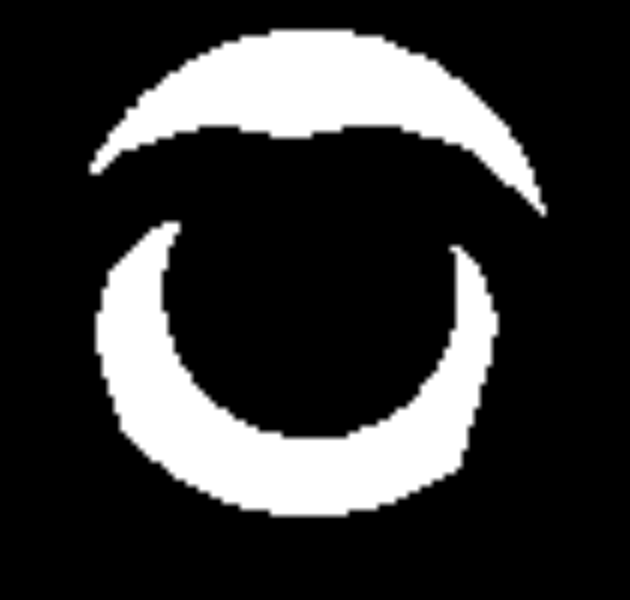

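Run:
```python
from an import *
s,c,R,p=setup()
t=lambda P:np.round(R.T@(P-p)*1000,1)
def fit(px,z,r):
    P=np.array([atz('wrist',u,v,z,c) for u,v in px])
    g=least_squares(lambda q:np.hypot(P[:,0]-q[0],P[:,1]-q[1])-(q[2] if r is None else r),[.482,.195]+([.02] if r is None else []),loss='soft_l1',f_scale=.0005)
    C=np.array([g.x[0],g.x[1],z]); print(np.round(g.x*1000,2),'res',np.round(g.fun*1000,1),'tool',t(C)); return C
h=[(270+x/6,140+y/6) for x,y in [(310,516),(200,490),(315,28),(180,83),(95,160),(547,210),(400,47),(400,489),(97,330),(497,325),(230,500),(250,40)]]
for z in (.034,.0345): fit(h,z,.028); fit(h,z,None)
img=cv2.imread('pics/w5.png')
crop('pics/w5.png','pics/w5d.png',295,155,60,60,10)
```

```text
[482.46 196.79] res [-0.7 -0.4 -0.5 -1.7 -0.1 -0.9 -0.9 -1.9 -2.6 -6.8 -0.7 -0.8] tool [ 1.7 83.2 41.7]
[481.99 196.56  27.04] res [ 0.4  0.5  0.4 -1.1  0.4  0.5  0.1 -0.7 -2.1 -5.3  0.2 -0.1] tool [ 1.2 83.2 41.8]
[482.47 196.88] res [-0.7 -0.4 -0.5 -1.7 -0.1 -1.1 -0.9 -2.  -2.6 -6.9 -0.8 -0.8] tool [ 1.7 82.7 41.8]
[481.95 196.6   26.98] res [ 0.4  0.5  0.4 -1.1  0.4  0.5  0.1 -0.7 -2.1 -5.3  0.2 -0.1] tool [ 1.2 82.7 41.9]
```

View pics/w5d.png

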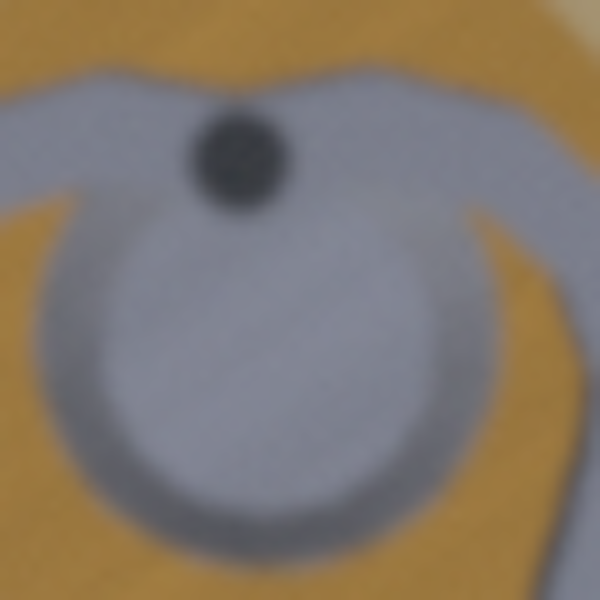

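Run:
```python
from an import *
s,c,R,p=setup()
t=lambda P:np.round(R.T@(P-p)*1000,1)
def fit(px,z,r):
    P=np.array([atz('wrist',u,v,z,c) for u,v in px])
    g=least_squares(lambda q:np.hypot(P[:,0]-q[0],P[:,1]-q[1])-(q[2] if r is None else r),[.482,.195]+([.02] if r is None else []))
    C=np.array([g.x[0],g.x[1],z]); print(np.round(g.x*1000,2),'res',np.round(g.fun*1000,1),'tool',t(C)); return C
h=lambda L:[(295+(x+.5)/10-.5,155+(y+.5)/10-.5) for x,y in L]
A=h([(100,345),(437,345),(265,515),(147,465),(390,465),(118,275),(418,275)])
B=h([(35,340),(500,335),(265,567),(100,500),(430,500),(55,240),(482,240)])
fit(A,.0514,.0105);fit(A,.0514,None);fit(B,.0469,.015);fit(B,.0469,None)
print('hinge',t(atz('wrist',295+24-.5+.05,155+16-.5+.05,p[2]-.0212,c)))
```

```text
[481.6 196.4] res [ 0.   0.1 -0.1  0.   0.  -0.  -0.1] tool [ 0.8 65.8 42. ]
[481.6 196.4  10.5] res [ 0.   0.1 -0.1  0.   0.  -0.  -0.1] tool [ 0.8 65.8 42. ]
[481.38 196.57] res [-0.2 -0.1 -0.1  0.1 -0.1 -0.2 -0.1] tool [ 0.7 70.3 42.2]
[481.43 196.52  14.89] res [-0.  -0.  -0.   0.1 -0.1 -0.   0.1] tool [ 0.7 70.3 42.2]
hinge [-0.9 21.1 56.9]
```

move_arm(
  travel=[
    [-1.4,3.6,-8],
    [-1.4,3.6,-20],
    [-1.4,3.6,-30],
    [-1.4,3.6,-33],
    [-1.4,3.6,-33],
    [-1.4,3.6,-33],
  ],
  angular=[
    [0,0,0],
    [0,0,0],
    [0,0,0],
    [0,0,0],
    [0,0,0],
    [0,0,0],
  ],
)

```text
t: 7.2
tool_pos: [0.5083, 0.1688, 0.0846]
tool_rot: [-90.1, -0.1, 42.7]
ft_force: [0.3, -0.0, -1.4]
gripper_width: 0.124
```

```bash
python3 look.py wrist w6; python3 -c "
from h import *
crop('pics/w6.png','pics/w6c.png',270,150,100,110,6)"
```

```text
7.2 [0.5083 0.1688 0.0846] [-9.011e+01 -6.000e-02  4.266e+01] [ 0.25 -0.04 -1.36] [-0.01 -0.07  0.02] 0.12436654440205375
```

View pics/w6c.png

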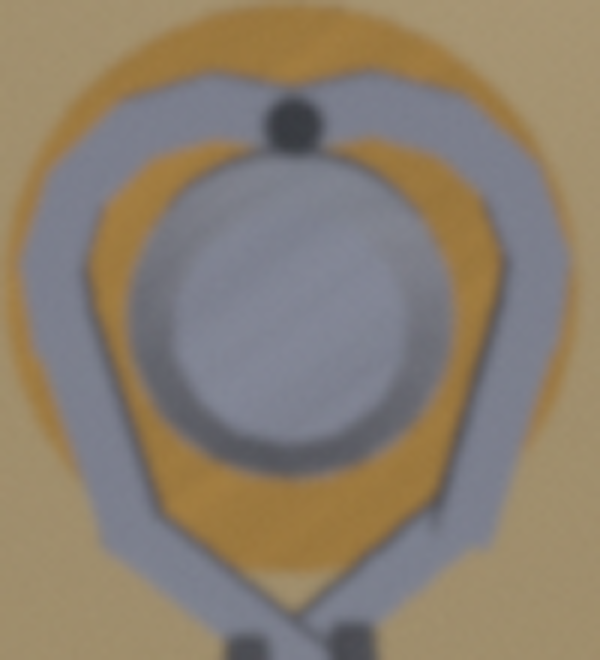

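Run:
```python
from an import *
s,c,R,p=setup()
print(s['t'],p,s['tool_rot'])
t=lambda P:np.round(R.T@(P-p)*1000,1)
def fit(px,z):
    P=np.array([atz('wrist',u,v,z,c) for u,v in px])
    g=least_squares(lambda q:np.hypot(P[:,0]-q[0],P[:,1]-q[1])-q[2],[.482,.195,.02])
    C=np.array([g.x[0],g.x[1],z]); print(np.round(g.x*1000,2),'res',np.round(g.fun*1000,1),'tool',t(C)); return C
h=lambda L:[(270+(x+.5)/6-.5,150+(y+.5)/6-.5) for x,y in L]
fit(h([(172,320),(408,320),(292,441),(205,400),(378,400)]),.0514)
fit(h([(130,315),(452,315),(292,477),(292,152),(165,415),(418,415)]),.0469)
z=p[2]-.0212
for n,q in dict(h=(295,126),Li=(88,265),Ri=(508,265),L2=(158,512),R2=(438,505),x=(298,612)).items(): print(n,t(atz('wrist',*h([q])[0],z,c)))
```

```text
7.25 [0.50828747 0.16884205 0.08465177] [-9.01085865e+01 -6.71962316e-02  4.26656874e+01]
[481.28 196.37  10.46] res [ 0.1 -0.   0.2 -0.2 -0.1] tool [-1.2 33.2 38.6]
[481.41 196.3   14.8 ] res [-0.1 -0.1  0.2  0.1 -0.  -0. ] tool [-1.2 37.7 38.5]
h [-0.8 21.1 56.9]
Li [-17.8  21.1  45.6]
Ri [16.7 21.1 45.6]
L2 [-12.5  21.1  24.6]
R2 [11.3 21.2 25.2]
x [-0.6 21.2 15.7]
```

move_arm(
  travel=[
    [-0.5,-0.5,-3],
    [-0.5,-0.5,-6],
    [-0.5,-0.5,-9],
    [-0.5,-0.5,-12],
    [-0.5,-0.5,-12],
  ],
  angular=[
    [0,0,0],
    [0,0,0],
    [0,0,0],
    [0,0,0],
    [0,0,0],
  ],
)

```text
t: 7.88
tool_pos: [0.5076, 0.1682, 0.0723]
tool_rot: [-90.1, -0.0, 42.7]
ft_force: [0.2, -0.5, -0.9]
gripper_width: 0.122
```

```bash
python3 look.py wrist w7; python3 -c "
from h import *
crop('pics/w7.png','pics/w7c.png',270,150,100,110,6)"
```

```text
7.875 [0.5076 0.1682 0.0723] [-9.010e+01 -3.000e-02  4.266e+01] [ 0.16 -0.53 -0.93] [-0.   -0.03  0.  ] 0.12169443354797883
```

View pics/w7c.png

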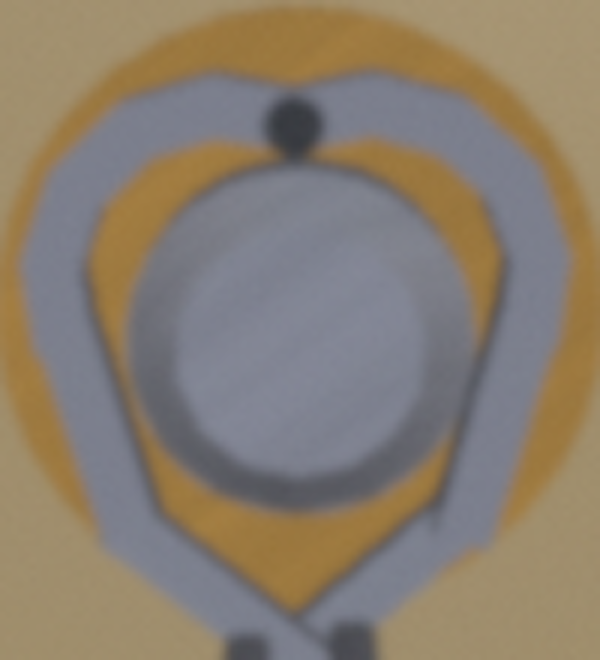

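Run:
```python
from an import *
s,c,R,p=setup()
t=lambda P:np.round(R.T@(P-p)*1000,1)
def fit(px,z):
    P=np.array([atz('wrist',u,v,z,c) for u,v in px])
    g=least_squares(lambda q:np.hypot(P[:,0]-q[0],P[:,1]-q[1])-q[2],[.482,.195,.02])
    C=np.array([g.x[0],g.x[1],z]); print(np.round(g.x*1000,2),'res',np.round(g.fun*1000,1),'tool',t(C)); return C
h=lambda L:[(270+(x+.5)/6-.5,150+(y+.5)/6-.5) for x,y in L]
fit(h([(175,348),(424,348),(298,474),(212,435),(386,435)]),.0514)
fit(h([(128,340),(474,335),(298,511),(298,165),(165,445),(435,445)]),.0469)
z=p[2]-.0212
for n,q in dict(h=(295,126),Li=(88,265),Ri=(508,265),L2=(158,512),R2=(438,505),x=(298,612)).items(): print(n,t(atz('wrist',*h([q])[0],z,c)))
```

```text
[481.34 196.23  10.3 ] res [ 0.   0.   0.2 -0.1 -0.1] tool [-0.4 21.  38.4]
[481.4  196.34  14.81] res [-0.1 -0.   0.1  0.1 -0.  -0.1] tool [-0.3 25.5 38.5]
h [-0.8 21.1 56.9]
Li [-17.8  21.1  45.6]
Ri [16.7 21.1 45.6]
L2 [-12.5  21.1  24.6]
R2 [11.3 21.2 25.2]
x [-0.6 21.2 15.7]
```

move_arm(
  travel=[
    [0.2,0.2,-2],
    [0.2,0.2,-4],
    [0.2,0.2,-6],
    [0.2,0.2,-8],
    [0.2,0.2,-9],
    [0.2,0.2,-9],
  ],
  angular=[
    [0,0,0],
    [0,0,0],
    [0,0,0],
    [0,0,0],
    [0,0,0],
    [0,0,0],
  ],
)

```text
t: 8.68
tool_pos: [0.5078, 0.1684, 0.0634]
tool_rot: [-90.1, -0.0, 42.7]
ft_force: [1.3, -0.5, -1.2]
gripper_width: 0.13
```

move_arm(
  travel=[
    [0,0,-1],
    [0,0,-2],
    [0,0,-3],
    [0,0,-3],
  ],
  angular=[
    [0,0,0],
    [0,0,0],
    [0,0,0],
    [0,0,0],
  ],
)

```text
t: 9.18
tool_pos: [0.5079, 0.1685, 0.0604]
tool_rot: [-90.1, -0.0, 42.7]
ft_force: [0.4, -0.2, 0.3]
gripper_width: 0.123
```

```bash
python3 look.py wrist w8; python3 -c "
from h import *
crop('pics/w8.png','pics/w8c.png',270,150,100,110,6)"
```

```text
9.175 [0.5079 0.1685 0.0604] [-9.010e+01 -4.000e-02  4.267e+01] [ 0.43 -0.2   0.33] [-0.01  0.03  0.04] 0.1234198895594209
```

View pics/w8c.png

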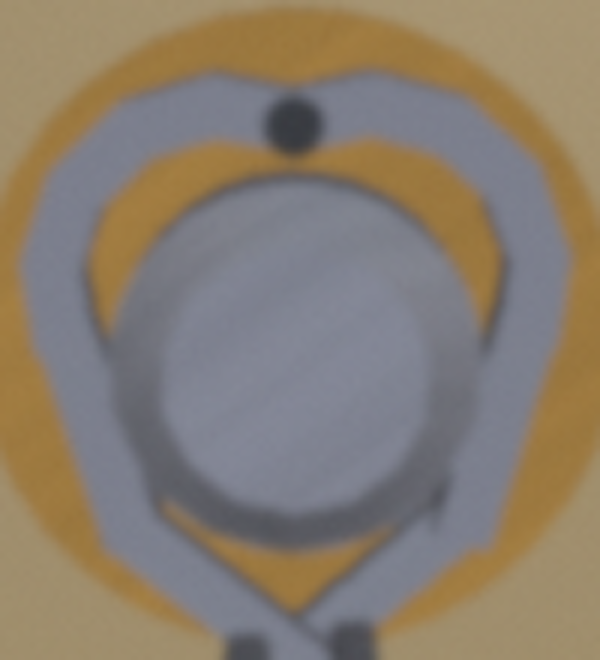

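move_arm(
  travel=[
    [0,0,-1],
    [0,0,-2],
    [0,0,-2],
    [0,0,-2],
  ],
  angular=[
    [0,0,0],
    [0,0,0],
    [0,0,0],
    [0,0,0],
  ],
)

```text
t: 9.72
tool_pos: [0.5079, 0.1684, 0.0584]
tool_rot: [-90.1, -0.0, 42.7]
ft_force: [-0.7, 0.5, 0.4]
gripper_width: 0.127
```

Run:
```python
from h import *
print(read_state()['ft_force'],read_state()['tool_pos'])
```

```text
[-0.74235692  0.54466593  0.39967376] [0.50789708 0.16844815 0.0583902 ]
```

move_arm(
  travel=[
    [0,0,-0.7],
    [0,0,-1.5],
    [0,0,-1.5],
    [0,0,-1.5],
  ],
  angular=[
    [0,0,0],
    [0,0,0],
    [0,0,0],
    [0,0,0],
  ],
)

```text
t: 10.22
tool_pos: [0.5079, 0.1684, 0.0569]
tool_rot: [-90.1, -0.0, 42.7]
ft_force: [0.2, -0.0, 1.1]
gripper_width: 0.121
```

```bash
python3 look.py wrist w9; python3 -c "
from h import *
crop('pics/w9.png','pics/w9c.png',220,90,200,190,4)"; python3 look.py scene s9 390 150 130 130 6
```

```text
10.225 [0.5079 0.1684 0.0569] [-9.010e+01 -4.000e-02  4.266e+01] [ 0.23 -0.03  1.08] [-0.01  0.13  0.03] 0.1207591003406764
10.275 [0.5079 0.1685 0.0569] [-9.010e+01 -4.000e-02  4.266e+01] [-0.81 -0.6   1.4 ] [-0.04  0.12 -0.02] 0.12538278150790705
```

View pics/w9c.png

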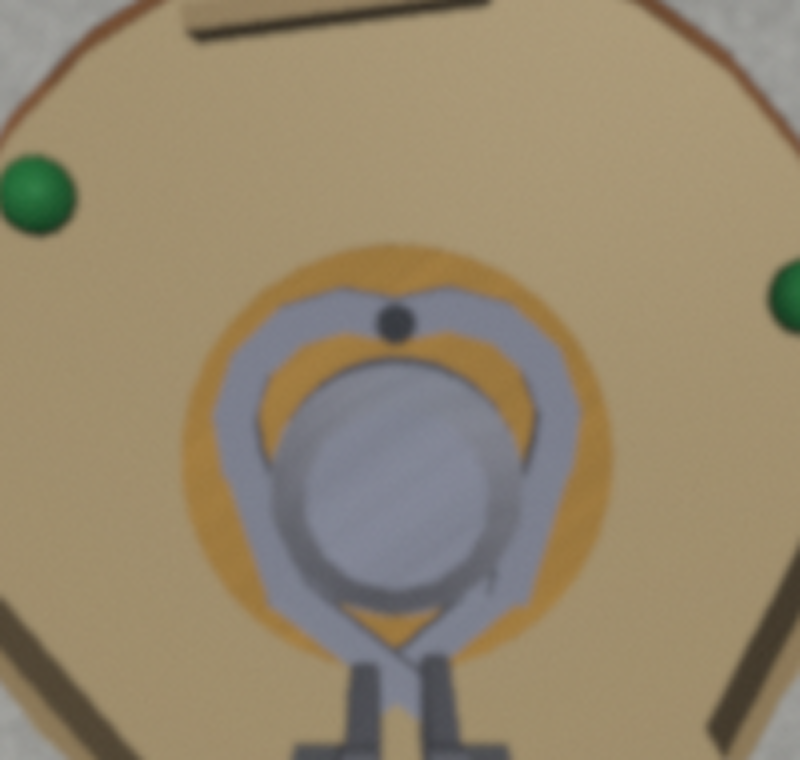

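View pics/s9.png

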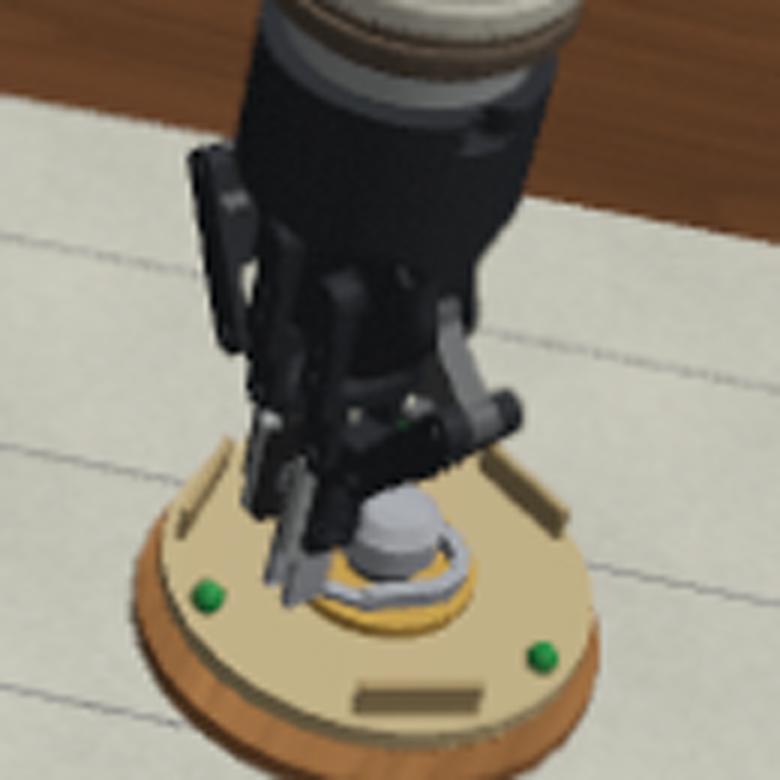

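Run:
```python
from an import *
for f,pz in (('w8',.0604),('w9',.0569)):
    s,c,R,p=setup(); d=np.load(f'pics/{f}.npy'); dz=pz-p[2]
    def Z(u,v): return np.round((dep('wrist',u,v,np.median(d[v-1:v+2,u-1:u+2]),c)[2]+dz)*1000,1)
    g=lambda x,y:(int(220+x/4),int(90+y/4))
    for n,L in dict(hub=[(395,262),(205,450),(595,450),(230,340)],deck=[(395,150),(120,400),(690,420)],ring=[(330,310),(460,310),(240,440),(555,440),(290,585)],top=[(395,480),(350,500),(440,500)]).items():
        print(f,n,[Z(*g(*q)) for q in L])
```

```text
w8 hub [np.float64(32.7), np.float64(33.4), np.float64(33.0), np.float64(32.9)]
w8 deck [np.float64(28.4), np.float64(28.0), np.float64(28.7)]
w8 ring [np.float64(39.6), np.float64(39.7), np.float64(39.5), np.float64(39.3), np.float64(39.6)]
w8 top [np.float64(51.1), np.float64(51.0), np.float64(51.3)]
w9 hub [np.float64(30.2), np.float64(29.5), np.float64(29.7), np.float64(29.8)]
w9 deck [np.float64(25.1), np.float64(24.8), np.float64(25.2)]
w9 ring [np.float64(35.9), np.float64(35.7), np.float64(36.1), np.float64(35.7), np.float64(36.2)]
w9 top [np.float64(51.0), np.float64(51.2), np.float64(51.0)]
```

move_arm(
  travel=[
    [0,0,-0.5],
    [0,0,-0.5],
    [0,0,-0.5],
  ],
  angular=[
    [0,0,0],
    [0,0,0],
    [0,0,0],
  ],
)

```text
t: 10.7
tool_pos: [0.5079, 0.1685, 0.0565]
tool_rot: [-90.1, -0.0, 42.7]
ft_force: [-0.0, -0.8, 0.8]
gripper_width: 0.131
```

move_arm(
  travel=[
    [0,0,-0.5],
    [0,0,-0.5],
    [0,0,-0.5],
  ],
  angular=[
    [0,0,0],
    [0,0,0],
    [0,0,0],
  ],
)

```text
t: 11.08
tool_pos: [0.508, 0.1684, 0.0563]
tool_rot: [-90.1, -0.0, 42.7]
ft_force: [-1.3, -1.6, 5.4]
gripper_width: 0.123
```

move_arm(
  travel=[
    [0,0,-0.5],
    [0,0,-0.6],
    [0,0,-0.6],
  ],
  angular=[
    [0,0,0],
    [0,0,0],
    [0,0,0],
  ],
)

```text
t: 11.45
tool_pos: [0.508, 0.1683, 0.0562]
tool_rot: [-90.1, -0.0, 42.7]
ft_force: [-1.7, -1.8, 7.6]
gripper_width: 0.127
```

```bash
python3 look.py wrist w10
python3 - <<'E'
from an import *
s,c,R,p=setup(); d=np.load(f'pics/w10.npy'); print(s['ft_force'],s['torque'])
def Z(u,v): return np.round((dep('wrist',u,v,np.median(d[v-1:v+2,u-1:u+2]),c)[2])*1000,1)
g=lambda x,y:(int(220+x/4),int(90+y/4))
for n,L in dict(hub=[(395,262),(205,450),(595,450),(230,340)],deck=[(395,150),(120,400),(690,420)],ring=[(330,310),(460,310),(240,440),(555,440),(290,585)],top=[(395,480),(350,500),(440,500)]).items():
    print(n,[Z(*g(*q)) for q in L])
E
```

```text
11.45 [0.508  0.1683 0.0562] [-9.011e+01 -5.000e-02  4.265e+01] [-1.75 -1.8   7.56] [-0.18  0.58  0.04] 0.12733357045363627
[-1.86230799 -1.08562587  6.92277689] [-0.14789243  0.60205807  0.02914129]
hub [np.float64(29.1), np.float64(29.3), np.float64(29.3), np.float64(29.1)]
deck [np.float64(24.2), np.float64(24.3), np.float64(24.1)]
ring [np.float64(35.6), np.float64(35.3), np.float64(35.6), np.float64(35.2), np.float64(35.0)]
top [np.float64(51.7), np.float64(51.3), np.float64(51.2)]
```

move_arm(
  travel=[
    [0,0,-0.9],
    [0,0,-1.2],
    [0,0,-1.4],
    [0,0,-1.4],
  ],
  angular=[
    [0,0,0],
    [0,0,0],
    [0,0,0],
    [0,0,0],
  ],
  hand=0.75,
)

```text
t: 12.0
tool_pos: [0.509, 0.1686, 0.0553]
tool_rot: [-90.2, -0.1, 42.6]
ft_force: [0.8, 0.4, 4.7]
gripper_width: 0.248
```

```bash
python3 look.py wrist w11; python3 -c "
from h import *
crop('pics/w11.png','pics/w11c.png',220,90,200,190,4)"
```

```text
12.0 [0.509  0.1686 0.0553] [-90.16  -0.14  42.65] [0.84 0.38 4.71] [ 0.02 -0.15 -0.  ] 0.24753261060532286
```

View pics/w11c.png

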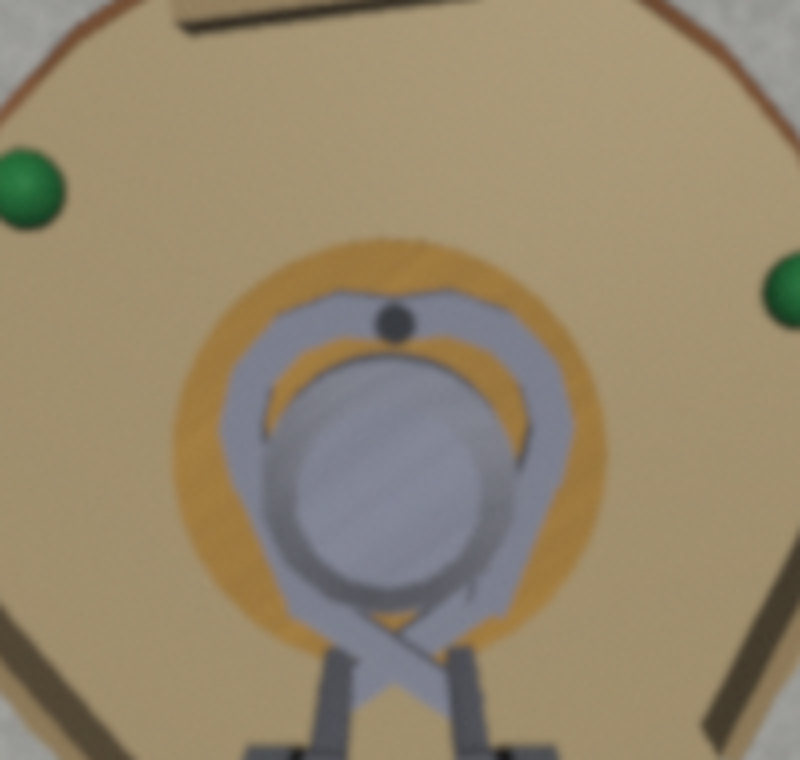

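move_arm(
  travel=[
    [0,-0.4,-0.5],
    [0,-0.7,-1],
    [0,-1,-1.4],
    [0,-1,-1.4],
  ],
  angular=[
    [0,0,0],
    [0,0,0],
    [0,0,0],
    [0,0,0],
  ],
  hand=0.6,
)

```text
t: 12.55
tool_pos: [0.5093, 0.1678, 0.054]
tool_rot: [-90.2, -0.2, 42.7]
ft_force: [1.7, 0.9, 3.2]
gripper_width: 0.399
```

```bash
python3 look.py wrist w12; python3 -c "
from h import *
crop('pics/w12.png','pics/w12c.png',220,90,200,190,4)"
```

```text
12.55 [0.5093 0.1678 0.054 ] [-90.17  -0.19  42.65] [1.67 0.91 3.23] [ 0.35 -0.24 -0.01] 0.3988849351064592
```

View pics/w12c.png

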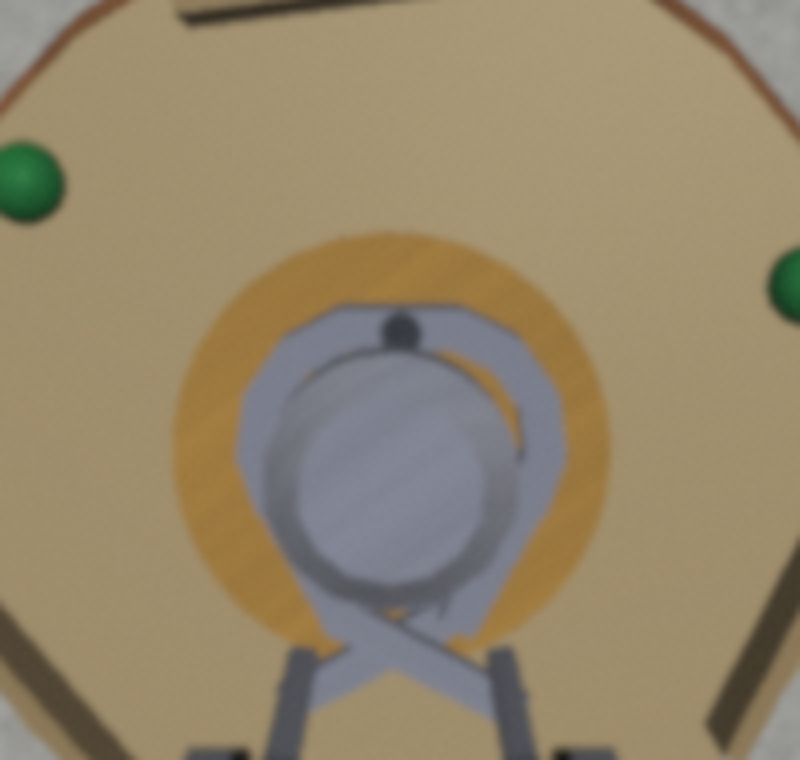

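move_arm(
  travel=[
    [0,-0.4,-0.6],
    [0,-0.8,-1.2],
    [0,-1.2,-1.8],
    [0,-1.2,-1.8],
  ],
  angular=[
    [0,0,0],
    [0,0,0],
    [0,0,0],
    [0,0,0],
  ],
  hand=0.45,
)

```text
t: 13.1
tool_pos: [0.509, 0.1668, 0.0522]
tool_rot: [-90.1, -0.2, 42.7]
ft_force: [-0.8, 2.0, 1.8]
gripper_width: 0.55
```

```bash
python3 look.py wrist w13; python3 -c "
from h import *
crop('pics/w13.png','pics/w13c.png',220,90,200,190,4)"
```

```text
13.1 [0.509  0.1668 0.0522] [-90.14  -0.17  42.67] [-0.78  1.98  1.84] [0.52 0.13 0.01] 0.5501052667803443
```

View pics/w13c.png

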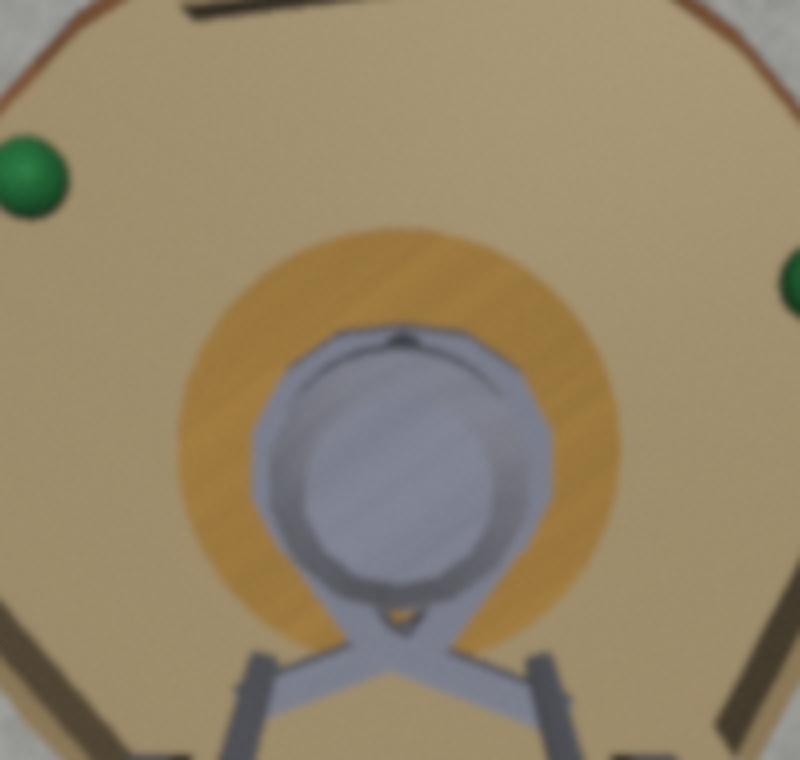

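Ring is captured under the head. Opening further.

move_arm(
  travel=[
    [0,-0.3,-0.6],
    [0,-0.5,-1.2],
    [0,-0.6,-1.8],
    [0,-0.6,-1.8],
  ],
  angular=[
    [0,0,0],
    [0,0,0],
    [0,0,0],
    [0,0,0],
  ],
  hand=0.3,
)

```text
t: 13.65
tool_pos: [0.509, 0.1657, 0.0502]
tool_rot: [-90.2, -0.1, 42.6]
ft_force: [-0.5, -0.4, -0.6]
gripper_width: 0.704
```

move_arm(
  travel=[
    [0,0,0],
    [0,0,0],
    [0,0,0],
    [0,0,0],
    [0,0,0],
  ],
  angular=[
    [0,0,0],
    [0,0,0],
    [0,0,0],
    [0,0,0],
    [0,0,0],
  ],
  hand=0,
)

```text
t: 14.28
tool_pos: [0.509, 0.1657, 0.0502]
tool_rot: [-90.2, -0.1, 42.6]
ft_force: [-0.0, 0.3, 0.5]
gripper_width: 1.005
```

```bash
python3 look.py wrist w14
```

```text
14.275 [0.509  0.1657 0.0502] [-90.16  -0.14  42.65] [-0.02  0.26  0.45] [-0.05 -0.02 -0.01] 1.0051822256170386
```

View pics/w14.png

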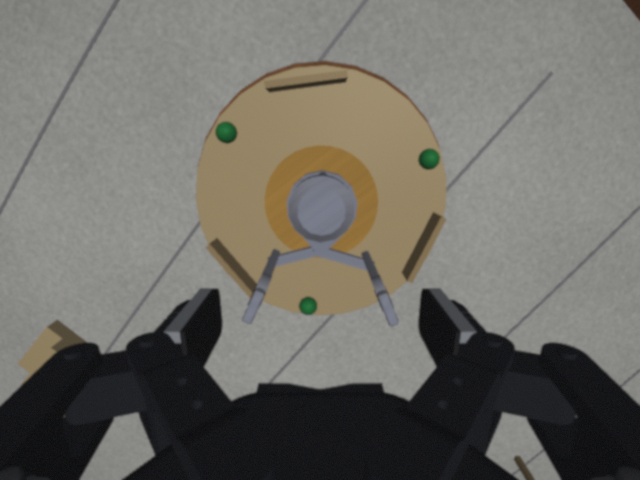

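move_arm(
  travel=[
    [0,0,15],
    [0,0,45],
    [0,0,85],
    [0,0,120],
    [0,0,120],
    [0,0,120],
  ],
  angular=[
    [0,0,0],
    [0,0,0],
    [0,0,0],
    [0,0,0],
    [0,0,0],
    [0,0,0],
  ],
)

```text
t: 15.08
tool_pos: [0.5088, 0.1656, 0.1706]
tool_rot: [-90.2, -0.2, 42.6]
ft_force: [-0.4, 0.3, -0.9]
gripper_width: 1.0
```

```bash
python3 look.py wrist w15; python3 look.py scene s15;python3 - <<'E'
from an import *
crop('pics/w15.png','pics/w15c.png',240,100,170,170,4)
crop('pics/s15.png','pics/s15c.png',390,180,130,120,6)
E
```

```text
15.075 [0.5088 0.1656 0.1706] [-90.17  -0.16  42.64] [-0.35  0.32 -0.86] [ 0.01 -0.   -0.05] 0.9998029874302047
15.125 [0.5083 0.1655 0.1698] [-9.013e+01 -8.000e-02  4.265e+01] [ 0.08 -0.33  0.01] [ 0.01 -0.02 -0.03] 0.9989122669282081
```

View pics/w15c.png

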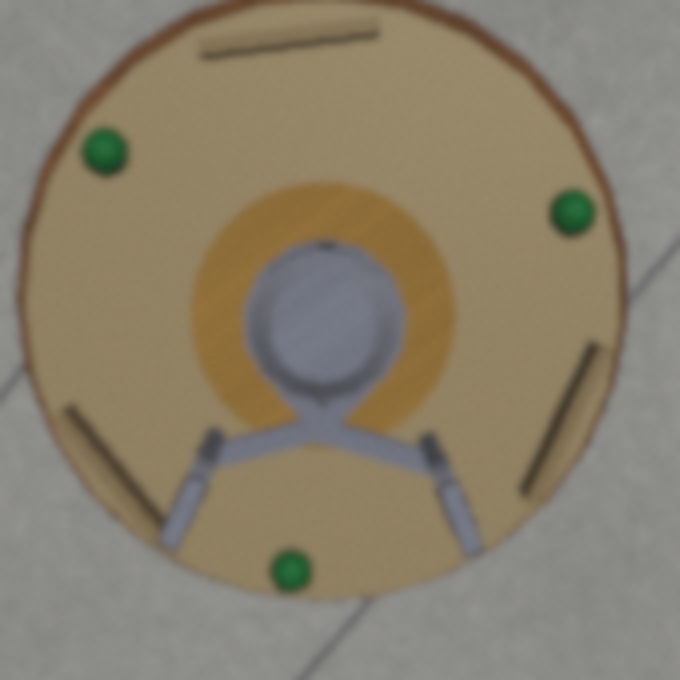

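View pics/s15c.png

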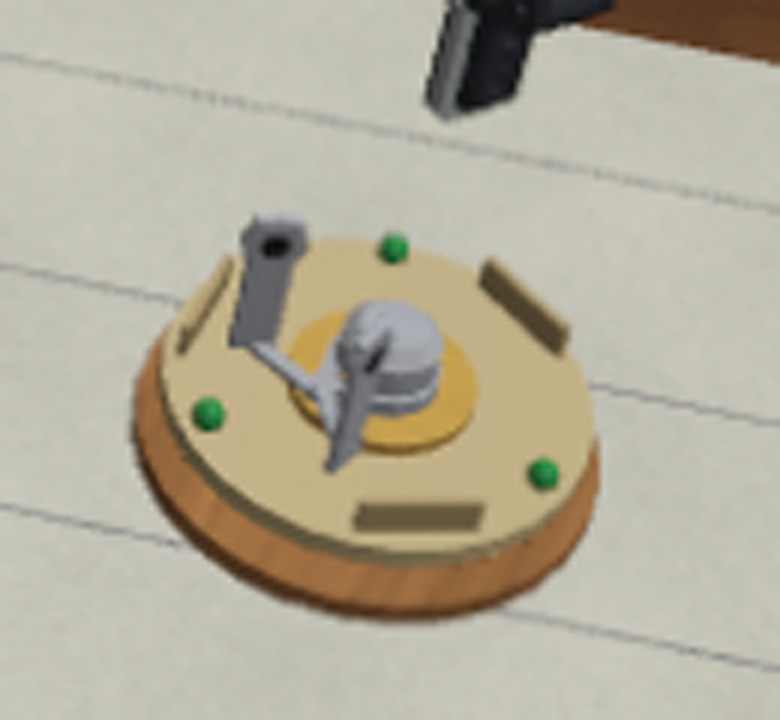

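View pics/s15.png

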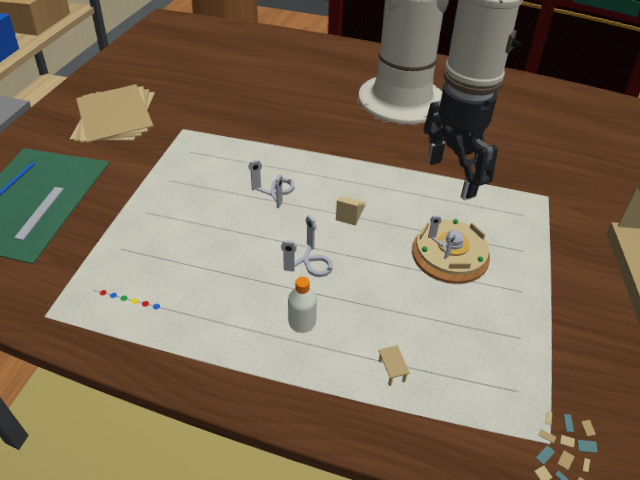

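Run:
```python
from an import *
s,c,R,p=setup(); d=np.load('pics/w15.npy')
g=lambda x,y:(240+(x+.5)/4-.5,100+(y+.5)/4-.5)
def Z(x,y):
    u,v=g(x,y);ui,vi=round(u),round(v); return float(np.round(dep('wrist',u,v,np.median(d[vi-1:vi+2,ui-1:ui+2]),c)[2]*1000,1))
print('hub',[Z(*q) for q in [(325,210),(220,320),(430,320)]],'deck',[Z(*q) for q in [(325,110),(120,300),(540,300)]],'top',Z(325,325),'ring',[Z(*q) for q in [(320,425),(255,443),(385,443)]])
a=atz('wrist',*g(186,512),.0825,c);b=atz('wrist',*g(459,515),.0825,c);ax=atz('wrist',*g(325,322),.0514,c)
print('tab sep',np.linalg.norm(a-b)*1000,'mid-axis',np.linalg.norm(((a+b)/2-ax)[:2])*1000)
```

```text
hub [29.3, 29.3, 29.5] deck [24.7, 24.7, 24.7] top 50.0 ring [35.4, 32.7, 34.8]
tab sep 48.49038963340063 mid-axis 30.577529827774946
```

```bash
python3 -c "
from cell import *
print(job_done())"
```

```text
the job is handed in; nothing more can be done
None
```

The snap ring is locked in the spindle's groove and holds the deck down; I handed the job in at about 15 s of robot time.

I took the smallest of the three rings, pinched its eyes to spread it, and centred it over the spindle with the wrist camera. I slid it over the head and pressed the deck to its stop with about 7–8 N. I then opened the fingers in stages so the ring contracted under the head, and backed off clear.

**Last checks:**
- **Ring:** it looks fully contracted in the groove. The tabs measure about 48.5 mm apart (50 mm expected), and their midpoint is 30.6 mm from the spindle axis (30 mm expected).
- **Deck:** the hub is 20.7 mm below the spindle top, about 3.5 mm lower than at the start. That fits the expected 3 mm within the roughly 1 mm depth noise.
- **Bystanders:** in the scene picture, the stairs, bench, glue bottle and look-alike rings appear unmoved.
- **Force:** the highest I read was about 15 N, when the fingers closed on the ring against the table.
- **Odd reading:** the gripper opening on the spread ring read about 11 mm, where the tabs should measure 14 mm. The picture showed the ring open about 34.5 mm inside, and it passed the head with no noticeable contact force.

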